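Sort the full objective case from the empty one

ROBOT

A 6-joint arm with a two-finger parallel gripper is mounted at the origin on a cart in front of the work surface, level with it; the furniture and walls round the work are solid. World frame = base frame: x ahead of the robot, y to its left, z up, the work surface at z = 0. Lengths are in mm, angles in rad, forces in N, time in s.
With the tool pointing down it reaches from about 275 to 725 mm from the base axis. Payload 15.9 kg.
Tool frame: the origin (TCP) lies at the very end of the fingers, on their centre line; the grasp point (between the pads) lies 19 mm behind it; x points along the fingers, z is the direction in which the jaws open and shut, and the axes are right-handed (so a half turn about x gives the same grasp; the last joint's range is limited). The gripper opens to 85 mm and grips with 20 to 120 N. Pads are 22 mm wide; open, the fingers measure 114 mm over their backs; the gripper's body (76 mm by 85 mm) begins 54 mm behind the grasp point. The pads swing forward as they close: fully open they stand 13 mm farther back than shut.
Start: joints at [1.186, 0.213, -0.034, 1.323, 0, 1.571], TCP at [187.68, 463.424, 231.306] pointing down, gripper open.
Joint ranges: [-2.98, 2.98], [-0.74, 1.72], [-1.14, 1.35], [-2.1, 2.04], [-1.57, 1.44], [-3.14, 3.14]. Speed limits (rad/s): [1.89, 1.89, 2.39, 2.57, 3.14, 3.14].

INTERFACE

Orientations are given as a unit quaternion [w, x, y, z].
In Python, from workcell import ctrl, vision gives the robot as it stands.
- The arm moves only by the tool carry_out, never from a script. Its argument "moves" is a list of rows, each an object of numbers: "x", "y", "z": the shift along the tool's x, y, z in m; "ax", "ay", "az": the turn, a rotation vector about the tool's x, y, z in degrees; "fingers": the opening, from -1 (shut) to 1 (fully open), so that 0 is half open. In form: [{"x": .., "y": .., "z": .., "ax": .., "ay": .., "az": .., "fingers": ..}, ...]. A call has 1 to 20 rows; each row is the pose to reach, as a shift and turn from the pose commanded when the call began, along the tool's axes at that moment; what a row does not reach only later rows make up. A row lasts 1/10 s, in which the tool goes at most 50 mm and 8.59 degrees, less where a joint would pass 70% of its speed; a pose out of reach is approached as far as the arm can. A call with a gripper value outside its range is refused whole. The fingers move at their own pace and stop on an object; "grip_force" is the grip in N (left out, the last holds). Time passes only in rows, so rows that repeat a pose let the fingers close. It gives the time, the measured TCP pose, the force and the opening at its end, in the units of the state.
- ctrl.read_state(): the state, without advancing time (a new reading comes with each control period).
- vision.capture(name): name is "scene" or "top" or "wrist"; returns the picture (400x640x3 uint8, red, green, blue); there is no depth.
- vision.camera_params(name): a dict with "intrinsics" (3x3 intrinsics, pixels), "view" (4x4, takes a point from world to camera coordinates); the wrist camera has in their place "tool_from_camera" (4x4, takes a point from camera to tool coordinates, whose origin is the TCP and whose axes are the tool frame's). Camera axes: x right, y down, z forward; pixel columns grow to the right and rows downward; lengths in mm; the calibration is good to about 2 mm. A picture is of the moment at which its call begins: read the wrist's pose just before it. camera_params takes no time and is no camera call.
- ctrl.finish_job(): hands the job in, once; it reports no verdict.
Trained networks look in the newest picture that a camera, given by its name, has taken for a name from the list of things; names that differ only in an ending like _2 or _b are one class to them, and where a whole thing is asked for, a point or a joint stands for the part that bears it (a point fixed in the world has none). Each returns a list of dicts, best first, with "score" (0 to 1); they miss things now and then, are a little off and sometimes report something else, mostly with a low value. They report only what shows in the picture. A call takes as long as a camera call.
- vision.search_frame(camera, query): "bbox" ([left, top, width, height] as shares, 0 to 1, of the picture: columns of its width, rows of its height, round what is visible of it).
- vision.pinpoint(camera, query): "centre" ([column, row] as shares, 0 to 1, of the picture: columns of its width, rows of its height: a listed point, or the origin of a listed thing).
The state is a dict: "time_s": time; "q": joint angles; "qd": joint speeds; "joint_efforts": joint torques, N m; "ee_pos": TCP position; "tcp_rot": TCP orientation; "force": force on the tool from outside, world axes, zero at the start; "wrist_torque": the same for the moment, N m; "finger_gap": opening from 0.0 (shut) to 1.0 (fully open).
Only numpy, scipy, OpenCV 4.12 (cv2) and the standard library are available. Lean on these libraries where they do the work, as an engineer would, in place of code of your own. Each camera call takes 0.05 s, during which the arm holds its last target.

TASK

Two closed objective cases on the bench look the same, but one still has its heavy objective inside and the other is empty. Lift them to feel which is which, then stand the full one in the round steel tray and the empty one in the small square steel tray, both upright on the tray floor; set them down, never drop them or tip them over.

Things in the scene. Friction and masses are not known exactly. Their poses are not given: they have to be found in the camera images.
- case_a_center (a point): one of two identical-looking closed round cans standing on the bench, 46 mm in diameter, 70 mm tall, straight sides, grey with a black knurled lid (top 20 mm, does not open); this point is its centre, 35 mm above its underside, z up. Grip across the 46 mm. One can of the two, at random, is full: it weighs 0.40 to 0.55 kg (4 to 5.4 N), the empty one 0.08 to 0.11 kg (about 1 N).
- case_b_center (a point): one of two identical-looking closed round cans standing on the bench, 46 mm in diameter, 70 mm tall, straight sides, grey with a black knurled lid (top 20 mm, does not open); this point is its centre, 35 mm above its underside, z up. Grip across the 46 mm. One can of the two, at random, is full: it weighs 0.40 to 0.55 kg (4 to 5.4 N), the empty one 0.08 to 0.11 kg (about 1 N).
- round_floor (a point): centre of the flat inner floor of the low round steel tray, fixed to the bench: 132 mm across the rim, 22 mm high, walls 4 mm, inner floor 114 mm across and 4 mm above the bench. The full case goes here.
- square_floor (a point): centre of the flat inner floor of the low square steel tray, fixed to the bench: 130 x 130 mm, 22 mm high, walls 4 mm, inner floor 122 x 122 mm and 5 mm above the bench; its sides may be turned up to 15 degrees from the x and y axes. The empty case goes here, not in the big oblong tool tray at the right.

How it is judged (in metres and radians):
At the end, for the whole second after the job is handed in: The full case stands in the round tray and the empty case in the square tray, each upright within 10 degrees, with its underside on the tray floor (centre within 42 mm of the round tray's centre, 56 mm of the square tray's), resting its weight on it, and at rest (((horizontal distance between case_a_center and round_floor below 0.042 m and z of case_a_center in the frame of round_floor below 0.042 m and angle between each of case_a_center, case_b_center's own z axis and vertical below 0.17 rad and linear speed of each of case_a, case_b below 0.02 m/s and contact force between case_a and round_tray above 2.3 N and horizontal distance between case_b_center and square_floor below 0.056 m and z of case_b_center in the frame of square_floor below 0.042 m and contact force between case_b and square_tray between 0.2 and 2.3 N) or (horizontal distance between case_b_center and round_floor below 0.042 m and z of case_b_center in the frame of round_floor below 0.042 m and angle between each of case_b_center, case_a_center's own z axis and vertical below 0.17 rad and linear speed of each of case_b, case_a below 0.02 m/s and contact force between case_b and round_tray above 2.3 N and horizontal distance between case_a_center and square_floor below 0.056 m and z of case_a_center in the frame of square_floor below 0.042 m and contact force between case_a and square_tray between 0.2 and 2.3 N))); the robot touches nothing.
It fails at once if a case is tipped over (leans more than 45 degrees) (angle between any of case_a_center, case_b_center's own z axis and vertical above 0.785 rad).
It fails at once if a case is dropped: out of the fingers while more than 20 mm above a tray floor ((height (world z) of case_a_center above 0.06 m and contact force between case_a and the fingers below 0.05 N) or (height (world z) of case_b_center above 0.06 m and contact force between case_b and the fingers below 0.05 N)).
It also fails if it takes over 69 s, if anything falls off the work surface, if the arm or the gripper's body presses on something with over 40 N, if the wrist force passes 120 N, or if a joint passes its speed limit or range.

## Working session

There is one attempt and no reset: what is moved stays moved. The work goes in short steps, Python scripts to look and compute and a tool call to move; the robot and the scene stay as the last step left them, time stands still between calls to the robot, and variables do not carry over. Pictures are saved under pics/ and viewed, and the job is handed in when it is done.

Besides the shell and the picture viewer there is one more tool, called after "Call:" by a JSON object that holds its "name" and its "arguments", one argument or row to a line. carry_out: Moves the arm, as the interface text tells. Its arguments: {"type":"object","properties":{"moves":{"type":"array"},"grip_force":{"type":"number"}},"required":["moves"]}

```bash
ls; mkdir -p pics; cat > h.py <<'E'
import numpy as np, cv2
from workcell import ctrl, vision
def save(n,f):
    im=vision.capture(n); cv2.imwrite('pics/'+f,im[:,:,::-1]); return im
def ray(cam,u,v,z):
    p=vision.camera_params(cam); K=np.array(p['intrinsics'])
    if cam=='wrist':
        s=ctrl.read_state(); w,x,y,zz=s['tcp_rot']
        from scipy.spatial.transform import Rotation as R
        T=np.eye(4);T[:3,:3]=R.from_quat([x,y,zz,w]).as_matrix();T[:3,3]=s['ee_pos']
        C=T@np.array(p['tool_from_camera'])
    else: C=np.linalg.inv(np.array(p['view']))
    d=C[:3,:3]@np.linalg.inv(K)@np.array([u,v,1.]); o=C[:3,3]
    return o+d*(z-o[2])/d[2]
E
python3 - <<'E'
from h import *
s=ctrl.read_state();print(s)
for c in ['top','scene']:
    save(c,c+'0.png')
    for q,z in [('case_a_center',35),('round_floor',4),('square_floor',5)]:
        for r in vision.pinpoint(c,q):
            u,v=r['centre'][0]*640,r['centre'][1]*400
            print(c,q,round(r['score'],2),round(u),round(v),ray(c,u,v,z).round(1))
E
```

```text
pics
{'time_s': 0.0, 'q': array([ 1.18601839e+00,  2.13361587e-01, -3.50568041e-02,  1.32350004e+00,
       -1.31298426e-05,  1.57083640e+00]), 'qd': array([-0.00072526, -0.00023168,  0.00057683, -0.00015429,  0.00019075,
        0.00051033]), 'joint_efforts': array([-3.91591559e-03, -6.86162996e+01,  4.87113798e+01,  1.74325914e-02,
       -4.87420186e-05, -6.46399712e-05]), 'ee_pos': array([187.55269527, 463.12374644, 230.81435966]), 'tcp_rot': array([ 0.58605873, -0.39538672,  0.58671151,  0.39493558]), 'force': array([-0.53481612,  0.40100717, -0.20980437]), 'wrist_torque': array([-0.06270153,  0.01934488, -0.06335761]), 'finger_gap': 1.0032419949751177}
top case_a_center 0.58 249 234 [439.1  86.5  35. ]
top round_floor 0.62 295 147 [611.8  13.6   4. ]
top square_floor 0.59 428 148 [ 615.  -238.2    5. ]
scene case_a_center 0.75 246 183 [428.7  81.4  35. ]
scene round_floor 0.87 329 170 [614.  11.   4.]
scene square_floor 0.64 412 235 [ 617. -246.    5.]
```

View pics/top0.png

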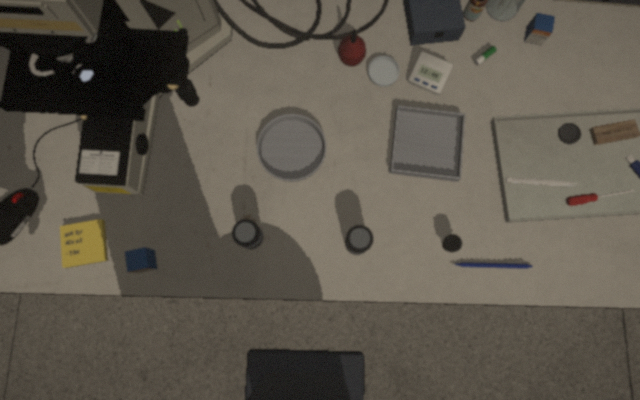

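View pics/scene0.png

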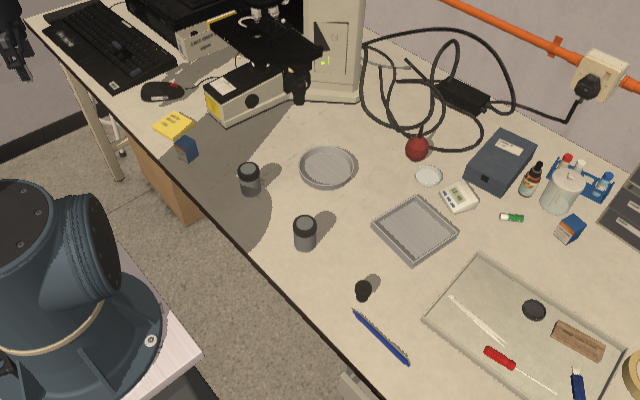

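```bash
python3 - <<'E'
from h import *
im=cv2.imread('pics/top0.png'); a=cv2.resize(im[90:270,220:480],None,fx=3,fy=3,interpolation=cv2.INTER_CUBIC); a=cv2.convertScaleAbs(a,alpha=2)
cv2.imwrite('pics/topz.png',a)
im=cv2.imread('pics/scene0.png'); a=cv2.resize(im[130:280,220:480],None,fx=3,fy=3,interpolation=cv2.INTER_CUBIC)
cv2.imwrite('pics/scenez.png',a)
p=vision.camera_params('top'); C=np.linalg.inv(np.array(p['view'])); print(C.round(2),p['intrinsics'])
E
```

```text
[[ 2.0000e-02 -9.8000e-01  2.2000e-01  3.3755e+02]
 [-1.0000e+00 -2.0000e-02  1.0000e-02 -4.3500e+01]
 [-0.0000e+00 -2.2000e-01 -9.8000e-01  8.7092e+02]
 [ 0.0000e+00  0.0000e+00  0.0000e+00  1.0000e+00]] [[475.29958318   0.         320.24723523]
 [  0.         475.29958318 190.31932784]
 [  0.           0.           1.        ]]
```

View pics/topz.png

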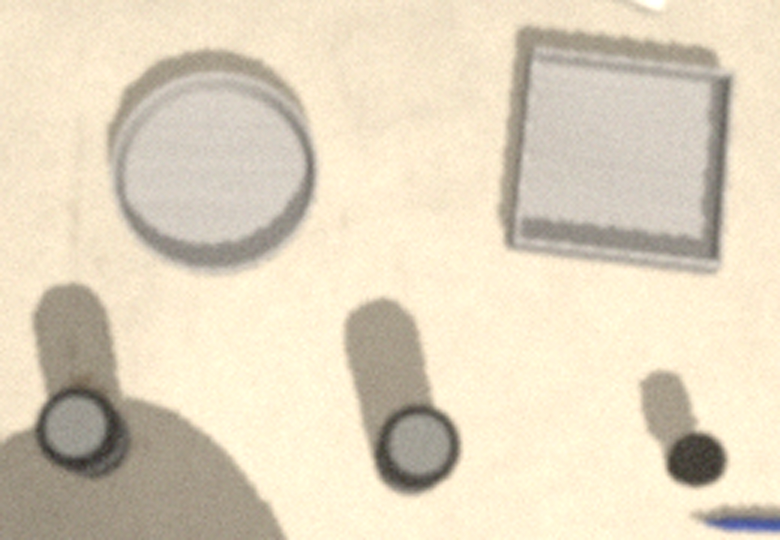

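View pics/scenez.png

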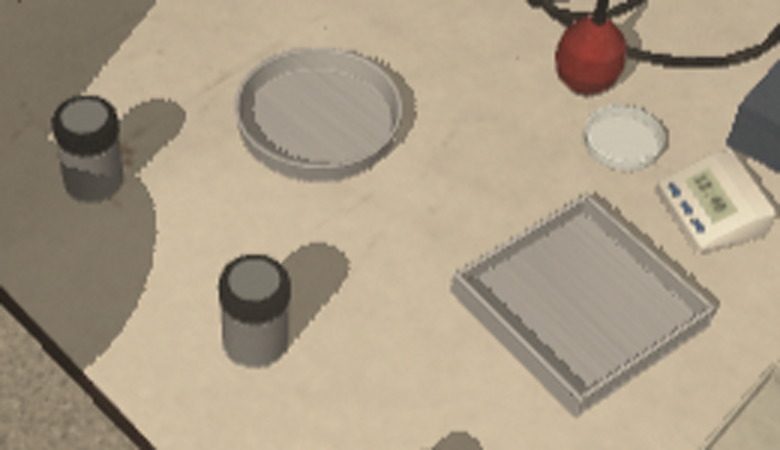

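```bash
python3 - <<'E'
from h import *
for c,u,v,z in [('top',245.3,231.7,70),('scene',248.3,168.7,70),('top',359.7,238.3,70),('scene',304.7,223,70),('top',291,147,22),('scene',326.7,165.7,22),('top',428,142.7,22),('scene',414.8,228,22)]:
    print(c,ray(c,u,v,z).round(1))
from scipy.spatial.transform import Rotation as R
s=ctrl.read_state();w,x,y,z=s['tcp_rot'];print(s['time_s'],R.from_quat([x,y,z,w]).as_matrix().round(3));print(vision.camera_params('wrist'))
E
```

```text
top [439.1  88.3  70. ]
scene [441.   83.7  70. ]
top [ 432.6 -105.4   70. ]
scene [ 435.3 -109.5   70. ]
top [605.9  20.2  22. ]
scene [607.7  11.2  22. ]
top [ 620.4 -235.6   22. ]
scene [ 622.5 -244.3   22. ]
0.4 [[-0.    -0.927  0.375]
 [-0.     0.375  0.927]
 [-1.    -0.    -0.   ]]
{'intrinsics': array([[305.60166052,   0.        , 314.65771379],
       [  0.        , 305.60166052, 200.59695122],
       [  0.        ,   0.        ,   1.        ]]), 'tool_from_camera': array([[ 1.36874017e-04, -3.12217138e-01,  9.50010758e-01,
        -1.42798018e+02],
       [-1.18872913e-03, -9.50010146e-01, -3.12216766e-01,
         8.02968969e+01],
       [ 9.99999284e-01, -1.08657110e-03, -5.01173312e-04,
         4.09411146e-01],
       [ 0.00000000e+00,  0.00000000e+00,  0.00000000e+00,
         1.00000000e+00]])}
```

Call:
{"name": "carry_out", "arguments": {
  "moves": [
    {"x": 0.07, "y": -0.375, "z": -0.255, "ax": 68, "fingers": 1},
    {"x": 0.07, "y": -0.375, "z": -0.255, "ax": 68, "fingers": 1},
    {"x": 0.07, "y": -0.375, "z": -0.255, "ax": 68, "fingers": 1},
    {"x": 0.07, "y": -0.375, "z": -0.255, "ax": 68, "fingers": 1},
    {"x": 0.07, "y": -0.375, "z": -0.255, "ax": 68, "fingers": 1},
    {"x": 0.07, "y": -0.375, "z": -0.255, "ax": 68, "fingers": 1},
    {"x": 0.07, "y": -0.375, "z": -0.255, "ax": 68, "fingers": 1},
    {"x": 0.07, "y": -0.375, "z": -0.255, "ax": 68, "fingers": 1},
    {"x": 0.07, "y": -0.375, "z": -0.255, "ax": 68, "fingers": 1},
    {"x": 0.07, "y": -0.375, "z": -0.255, "ax": 68, "fingers": 1},
    {"x": 0.07, "y": -0.375, "z": -0.255, "ax": 68, "fingers": 1},
    {"x": 0.07, "y": -0.375, "z": -0.255, "ax": 68, "fingers": 1},
    {"x": 0.07, "y": -0.375, "z": -0.255, "ax": 68, "fingers": 1},
    {"x": 0.07, "y": -0.375, "z": -0.255, "ax": 68, "fingers": 1}
  ]
}}

```text
schema error: expected keys x, y, z, ax, ay, az, fingers
```

```bash
python3 - <<'E'
from h import *
s=ctrl.read_state();print(s['time_s'],s['q'].round(3),s['ee_pos'].round(1),s['force'].round(2))
from scipy.spatial.transform import Rotation as R
w,x,y,z=s['tcp_rot'];print(R.from_quat([x,y,z,w]).as_matrix().round(3))
save('wrist','w1.png')
for q,z in [('case_a_center',35),('round_floor',4),('square_floor',5)]:
    for r in vision.pinpoint('wrist',q):
        u,v=r['centre'][0]*640,r['centre'][1]*400
        print(q,round(r['score'],2),round(u),round(v),ray('wrist',u,v,z).round(1))
E
```

```text
0.4 [ 1.186  0.213 -0.034  1.324 -0.     1.571] [187.6 463.4 231.2] [0.73 0.71 0.62]
[[-0.    -0.927  0.375]
 [-0.     0.375  0.927]
 [-1.    -0.    -0.   ]]
```

View pics/w1.png

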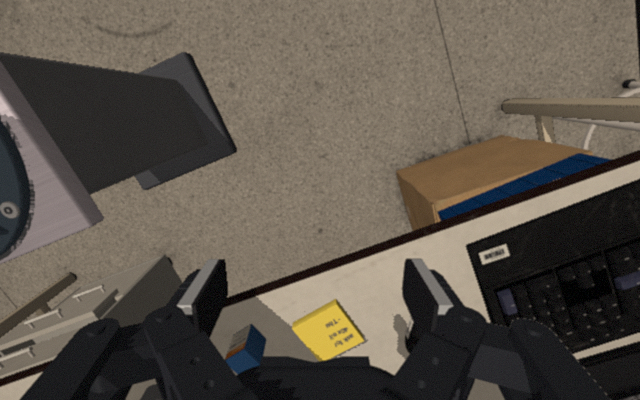

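Call:
{"name": "carry_out", "arguments": {
  "moves": [
    {"x": 0.07, "y": -0.375, "z": -0.255, "ax": 68, "ay": 0, "az": 0, "fingers": 1},
    {"x": 0.07, "y": -0.375, "z": -0.255, "ax": 68, "ay": 0, "az": 0, "fingers": 1},
    {"x": 0.07, "y": -0.375, "z": -0.255, "ax": 68, "ay": 0, "az": 0, "fingers": 1},
    {"x": 0.07, "y": -0.375, "z": -0.255, "ax": 68, "ay": 0, "az": 0, "fingers": 1},
    {"x": 0.07, "y": -0.375, "z": -0.255, "ax": 68, "ay": 0, "az": 0, "fingers": 1},
    {"x": 0.07, "y": -0.375, "z": -0.255, "ax": 68, "ay": 0, "az": 0, "fingers": 1},
    {"x": 0.07, "y": -0.375, "z": -0.255, "ax": 68, "ay": 0, "az": 0, "fingers": 1},
    {"x": 0.07, "y": -0.375, "z": -0.255, "ax": 68, "ay": 0, "az": 0, "fingers": 1},
    {"x": 0.07, "y": -0.375, "z": -0.255, "ax": 68, "ay": 0, "az": 0, "fingers": 1},
    {"x": 0.07, "y": -0.375, "z": -0.255, "ax": 68, "ay": 0, "az": 0, "fingers": 1},
    {"x": 0.07, "y": -0.375, "z": -0.255, "ax": 68, "ay": 0, "az": 0, "fingers": 1},
    {"x": 0.07, "y": -0.375, "z": -0.255, "ax": 68, "ay": 0, "az": 0, "fingers": 1},
    {"x": 0.07, "y": -0.375, "z": -0.255, "ax": 68, "ay": 0, "az": 0, "fingers": 1},
    {"x": 0.07, "y": -0.375, "z": -0.255, "ax": 68, "ay": 0, "az": 0, "fingers": 1}
  ]
}}

```text
time_s: 2.0
ee_pos: [439.2, 87.4, 161.6]
tcp_rot: [0.707, -0.0, 0.707, 0.0]
force: [0.8, -0.4, 0.4]
finger_gap: 0.998
```

```bash
cat > look.py <<'E'
import sys
from h import *
s=ctrl.read_state();print(s['time_s'],s['q'].round(3),s['ee_pos'].round(1),s['force'].round(2))
from scipy.spatial.transform import Rotation as R
w,x,y,z=s['tcp_rot'];print(R.from_quat([x,y,z,w]).as_matrix().round(3))
save('wrist',sys.argv[1])
for q,z in [('case_a_center',35),('round_floor',4),('square_floor',5)]:
    for r in vision.pinpoint('wrist',q):
        u,v=r['centre'][0]*640,r['centre'][1]*400
        print(q,round(r['score'],2),round(u),round(v),ray('wrist',u,v,z).round(1))
E
python3 look.py w2.png
```

```text
2.0 [ 0.196  0.132 -0.31   1.128  0.     1.766] [439.2  87.4 161.6] [ 0.8  -0.45  0.42]
[[ 0.    -0.001  1.   ]
 [ 0.     1.     0.001]
 [-1.     0.     0.   ]]
round_floor 0.65 466 241 [602.7  22.2   4. ]
```

View pics/w2.png

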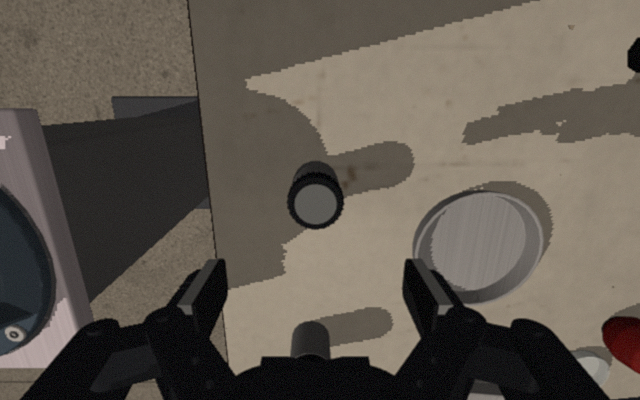

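```bash
python3 - <<'E'
from h import *
print(ray('wrist',316,203,70),ray('wrist',480,247,22))
E
```

```text
[440.47574644  88.31415496  70.        ] [608.42590376  24.42665334  22.        ]
```

Call:
{"name": "carry_out", "arguments": {
  "moves": [
    {"x": 0.04, "y": 0.0005, "z": 0.001, "ax": 0, "ay": 0, "az": 0, "fingers": 1},
    {"x": 0.08, "y": 0.0005, "z": 0.001, "ax": 0, "ay": 0, "az": 0, "fingers": 1},
    {"x": 0.115, "y": 0.0005, "z": 0.001, "ax": 0, "ay": 0, "az": 0, "fingers": 1},
    {"x": 0.136, "y": 0.0005, "z": 0.001, "ax": 0, "ay": 0, "az": 0, "fingers": 1},
    {"x": 0.136, "y": 0.0005, "z": 0.001, "ax": 0, "ay": 0, "az": 0, "fingers": 1},
    {"x": 0.136, "y": 0.0005, "z": 0.001, "ax": 0, "ay": 0, "az": 0, "fingers": -1},
    {"x": 0.136, "y": 0.0005, "z": 0.001, "ax": 0, "ay": 0, "az": 0, "fingers": -1},
    {"x": 0.136, "y": 0.0005, "z": 0.001, "ax": 0, "ay": 0, "az": 0, "fingers": -1},
    {"x": 0.136, "y": 0.0005, "z": 0.001, "ax": 0, "ay": 0, "az": 0, "fingers": -1},
    {"x": 0.136, "y": 0.0005, "z": 0.001, "ax": 0, "ay": 0, "az": 0, "fingers": -1},
    {"x": 0.136, "y": 0.0005, "z": 0.001, "ax": 0, "ay": 0, "az": 0, "fingers": -1}
  ],
  "grip_force": 50
}}

```text
time_s: 3.3
ee_pos: [441.5, 87.0, 26.7]
tcp_rot: [0.708, 0.0, 0.706, -0.0]
force: [-2.3, 0.4, 10.2]
finger_gap: 0.526
```

Call:
{"name": "carry_out", "arguments": {
  "moves": [
    {"x": -0.008, "y": 0, "z": 0, "ax": 0, "ay": 0, "az": 0, "fingers": -1},
    {"x": -0.018, "y": 0, "z": 0, "ax": 0, "ay": 0, "az": 0, "fingers": -1},
    {"x": -0.018, "y": 0, "z": 0, "ax": 0, "ay": 0, "az": 0, "fingers": -1},
    {"x": -0.018, "y": 0, "z": 0, "ax": 0, "ay": 0, "az": 0, "fingers": -1},
    {"x": -0.018, "y": 0, "z": 0, "ax": 0, "ay": 0, "az": 0, "fingers": -1},
    {"x": -0.018, "y": 0, "z": 0, "ax": 0, "ay": 0, "az": 0, "fingers": -1}
  ]
}}

```text
time_s: 3.9
ee_pos: [440.3, 86.7, 43.1]
tcp_rot: [0.707, 0.0, 0.707, -0.0]
force: [-0.4, -0.3, -0.6]
finger_gap: 0.523
```

```bash
python3 look.py w3.png; python3 - <<'E'
from h import *
for i in range(4):
    vision.capture('wrist'); s=ctrl.read_state(); print(s['force'].round(2),s['wrist_torque'].round(3),s['ee_pos'].round(1),s['joint_efforts'].round(2))
E
```

```text
3.9 [ 0.195  0.239 -0.505  0.827 -0.     1.766] [440.3  86.7  43.1] [-0.41 -0.3  -0.65]
[[-0.     0.001  1.   ]
 [-0.     1.    -0.001]
 [-1.    -0.    -0.   ]]
round_floor 0.73 545 315 [604.6  21.6   4. ]
[-0.15 -0.22 -1.11] [-0.042  0.022  0.043] [440.4  86.8  43.2] [  0.   -63.63  41.3    0.     0.    -0.  ]
[ 0.16  0.32 -0.51] [-0.022  0.008 -0.026] [440.5  86.8  43.2] [  0.   -63.62  41.31   0.     0.     0.  ]
[-0.4   0.65 -0.89] [-0.006 -0.009  0.012] [440.5  86.8  43.2] [ -0.   -63.61  41.31   0.     0.     0.  ]
[-0.8   0.61 -1.07] [-0.005 -0.043 -0.044] [440.5  86.8  43.2] [ -0.   -63.61  41.32   0.     0.     0.  ]
```

View pics/w3.png

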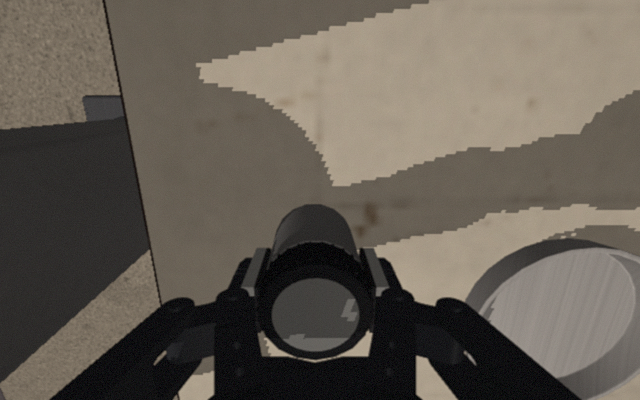

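Call:
{"name": "carry_out", "arguments": {
  "moves": [
    {"x": -0.02, "y": 0, "z": 0, "ax": 0, "ay": 0, "az": 0, "fingers": -1},
    {"x": -0.05, "y": 0, "z": 0, "ax": 0, "ay": 0, "az": 0, "fingers": -1},
    {"x": -0.08, "y": -0.01, "z": 0.005, "ax": 0, "ay": 0, "az": 0, "fingers": -1},
    {"x": -0.09, "y": -0.04, "z": 0.02, "ax": 0, "ay": 0, "az": 0, "fingers": -1},
    {"x": -0.09, "y": -0.08, "z": 0.043, "ax": 0, "ay": 0, "az": 0, "fingers": -1},
    {"x": -0.09, "y": -0.12, "z": 0.065, "ax": 0, "ay": 0, "az": 0, "fingers": -1},
    {"x": -0.09, "y": -0.16, "z": 0.087, "ax": 0, "ay": 0, "az": 0, "fingers": -1},
    {"x": -0.09, "y": -0.2, "z": 0.11, "ax": 0, "ay": 0, "az": 0, "fingers": -1},
    {"x": -0.09, "y": -0.24, "z": 0.132, "ax": 0, "ay": 0, "az": 0, "fingers": -1},
    {"x": -0.09, "y": -0.28, "z": 0.155, "ax": 0, "ay": 0, "az": 0, "fingers": -1},
    {"x": -0.09, "y": -0.31, "z": 0.17, "ax": 0, "ay": 0, "az": 0, "fingers": -1},
    {"x": -0.09, "y": -0.325, "z": 0.18, "ax": 0, "ay": 0, "az": 0, "fingers": -1},
    {"x": -0.09, "y": -0.325, "z": 0.18, "ax": 0, "ay": 0, "az": 0, "fingers": -1},
    {"x": -0.09, "y": -0.325, "z": 0.18, "ax": 0, "ay": 0, "az": 0, "fingers": -1},
    {"x": -0.09, "y": -0.325, "z": 0.18, "ax": 0, "ay": 0, "az": 0, "fingers": -1}
  ]
}}

```text
time_s: 5.8
ee_pos: [620.0, -237.6, 133.3]
tcp_rot: [0.707, 0.0, 0.707, -0.0]
force: [-0.9, -1.1, -0.6]
finger_gap: 0.526
```

```bash
python3 look.py w4.png; python3 -c "
from h import *
save('scene','s4.png')"
```

```text
5.8 [-0.366  0.589  0.273  1.255  0.     1.205] [ 620.  -237.6  133.3] [-0.85 -1.07 -0.61]
[[-0.  0.  1.]
 [ 0.  1. -0.]
 [-1.  0. -0.]]
square_floor 0.77 318 192 [ 622.9 -238.2    5. ]
```

View pics/w4.png

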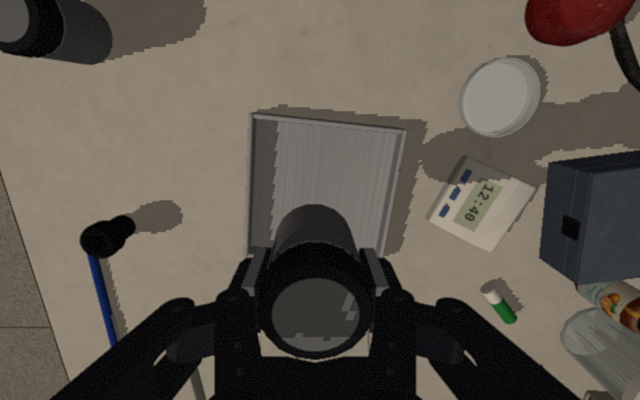

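View pics/s4.png

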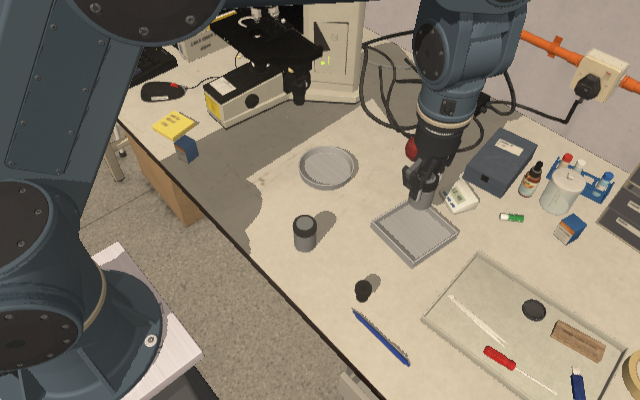

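Call:
{"name": "carry_out", "arguments": {
  "moves": [
    {"x": 0.02, "y": -0.001, "z": 0.001, "ax": 0, "ay": 0, "az": 0, "fingers": -1},
    {"x": 0.05, "y": -0.001, "z": 0.001, "ax": 0, "ay": 0, "az": 0, "fingers": -1},
    {"x": 0.075, "y": -0.001, "z": 0.001, "ax": 0, "ay": 0, "az": 0, "fingers": -1},
    {"x": 0.09, "y": -0.001, "z": 0.001, "ax": 0, "ay": 0, "az": 0, "fingers": -1},
    {"x": 0.097, "y": -0.001, "z": 0.001, "ax": 0, "ay": 0, "az": 0, "fingers": -1},
    {"x": 0.099, "y": -0.001, "z": 0.001, "ax": 0, "ay": 0, "az": 0, "fingers": -1},
    {"x": 0.101, "y": -0.001, "z": 0.001, "ax": 0, "ay": 0, "az": 0, "fingers": -1},
    {"x": 0.102, "y": -0.001, "z": 0.001, "ax": 0, "ay": 0, "az": 0, "fingers": -1},
    {"x": 0.102, "y": -0.001, "z": 0.001, "ax": 0, "ay": 0, "az": 0, "fingers": -1},
    {"x": 0.102, "y": -0.001, "z": 0.001, "ax": 0, "ay": 0, "az": 0, "fingers": -1}
  ]
}}

```text
time_s: 7.05
ee_pos: [621.5, -239.4, 31.8]
tcp_rot: [0.707, 0.0, 0.707, -0.0]
force: [-0.0, -0.4, -1.4]
finger_gap: 0.522
```

Call:
{"name": "carry_out", "arguments": {
  "moves": [
    {"x": 0.0007, "y": 0, "z": 0, "ax": 0, "ay": 0, "az": 0, "fingers": -1},
    {"x": 0.0015, "y": 0, "z": 0, "ax": 0, "ay": 0, "az": 0, "fingers": -1},
    {"x": 0.0015, "y": 0, "z": 0, "ax": 0, "ay": 0, "az": 0, "fingers": -1},
    {"x": 0.0015, "y": 0, "z": 0, "ax": 0, "ay": 0, "az": 0, "fingers": -1}
  ]
}}

```text
time_s: 7.45
ee_pos: [621.5, -239.5, 30.7]
tcp_rot: [0.707, 0.0, 0.707, -0.0]
force: [-4.1, 0.2, 8.8]
finger_gap: 0.527
```

Contact (8.8 N up). Release and rise.

Call:
{"name": "carry_out", "arguments": {
  "moves": [
    {"x": 0, "y": 0, "z": 0, "ax": 0, "ay": 0, "az": 0, "fingers": 1},
    {"x": 0, "y": 0, "z": 0, "ax": 0, "ay": 0, "az": 0, "fingers": 1},
    {"x": 0, "y": 0, "z": 0, "ax": 0, "ay": 0, "az": 0, "fingers": 1},
    {"x": 0, "y": 0, "z": 0, "ax": 0, "ay": 0, "az": 0, "fingers": 1},
    {"x": 0, "y": 0, "z": 0, "ax": 0, "ay": 0, "az": 0, "fingers": 1},
    {"x": 0, "y": 0, "z": 0, "ax": 0, "ay": 0, "az": 0, "fingers": 1}
  ]
}}

```text
time_s: 8.05
ee_pos: [621.2, -239.3, 29.7]
tcp_rot: [0.707, 0.0, 0.707, -0.0]
force: [0.3, 0.6, 0.7]
finger_gap: 1.005
```

Call:
{"name": "carry_out", "arguments": {
  "moves": [
    {"x": -0.02, "y": 0, "z": 0, "ax": 0, "ay": 0, "az": 0, "fingers": 1},
    {"x": -0.06, "y": 0, "z": 0, "ax": 0, "ay": 0, "az": 0, "fingers": 1},
    {"x": -0.1, "y": 0, "z": 0, "ax": 0, "ay": 0, "az": 0, "fingers": 1},
    {"x": -0.13, "y": 0, "z": 0, "ax": 0, "ay": 0, "az": 0, "fingers": 1},
    {"x": -0.13, "y": 0.03, "z": -0.045, "ax": 0, "ay": 0, "az": 0, "fingers": 1},
    {"x": -0.13, "y": 0.06, "z": -0.085, "ax": 0, "ay": 0, "az": 0, "fingers": 1},
    {"x": -0.13, "y": 0.09, "z": -0.125, "ax": 0, "ay": 0, "az": 0, "fingers": 1},
    {"x": -0.13, "y": 0.12, "z": -0.165, "ax": 0, "ay": 0, "az": 0, "fingers": 1},
    {"x": -0.13, "y": 0.132, "z": -0.187, "ax": 0, "ay": 0, "az": 0, "fingers": 1},
    {"x": -0.13, "y": 0.132, "z": -0.187, "ax": 0, "ay": 0, "az": 0, "fingers": 1},
    {"x": -0.13, "y": 0.132, "z": -0.187, "ax": 0, "ay": 0, "az": 0, "fingers": 1},
    {"x": -0.13, "y": 0.132, "z": -0.187, "ax": 0, "ay": 0, "az": 0, "fingers": 1}
  ]
}}

```text
time_s: 9.25
ee_pos: [435.2, -107.6, 160.0]
tcp_rot: [0.707, 0.0, 0.707, -0.0]
force: [0.3, -0.3, 0.4]
finger_gap: 1.0
```

```bash
python3 look.py w5.png; python3 -c "
from h import *
save('scene','s5.png')"
```

```text
9.25 [-0.242  0.134 -0.313  1.124 -0.     1.33 ] [ 435.2 -107.6  160. ] [ 0.35 -0.29  0.45]
[[ 0.001  0.001  1.   ]
 [-0.     1.    -0.001]
 [-1.    -0.     0.001]]
case_a_center 0.78 496 315 [ 625.3 -242.1   35. ]
round_floor 0.97 507 41 [603.3  21.9   4. ]
```

View pics/w5.png

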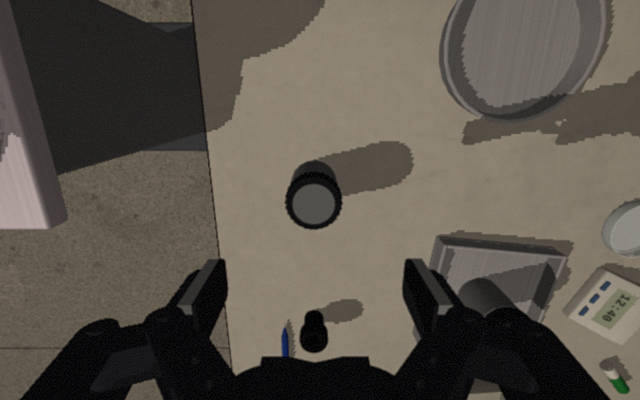

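View pics/s5.png

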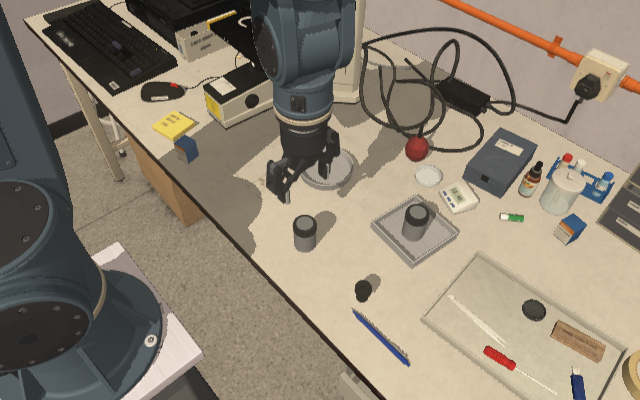

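Call:
{"name": "carry_out", "arguments": {
  "moves": [
    {"x": 0.04, "y": 0.001, "z": 0, "ax": 0, "ay": 0, "az": 0, "fingers": 1},
    {"x": 0.08, "y": 0.001, "z": 0, "ax": 0, "ay": 0, "az": 0, "fingers": 1},
    {"x": 0.115, "y": 0.001, "z": 0, "ax": 0, "ay": 0, "az": 0, "fingers": 1},
    {"x": 0.134, "y": 0.001, "z": 0, "ax": 0, "ay": 0, "az": 0, "fingers": 1},
    {"x": 0.134, "y": 0.001, "z": 0, "ax": 0, "ay": 0, "az": 0, "fingers": 1},
    {"x": 0.134, "y": 0.001, "z": 0, "ax": 0, "ay": 0, "az": 0, "fingers": -1},
    {"x": 0.134, "y": 0.001, "z": 0, "ax": 0, "ay": 0, "az": 0, "fingers": -1},
    {"x": 0.134, "y": 0.001, "z": 0, "ax": 0, "ay": 0, "az": 0, "fingers": -1},
    {"x": 0.134, "y": 0.001, "z": 0, "ax": 0, "ay": 0, "az": 0, "fingers": -1},
    {"x": 0.134, "y": 0.001, "z": 0, "ax": 0, "ay": 0, "az": 0, "fingers": -1},
    {"x": 0.134, "y": 0.001, "z": 0, "ax": 0, "ay": 0, "az": 0, "fingers": -1}
  ],
  "grip_force": 70
}}

```text
time_s: 10.6
ee_pos: [435.3, -106.5, 27.3]
tcp_rot: [0.708, 0.0, 0.706, -0.001]
force: [-4.1, 0.8, 13.9]
finger_gap: 0.521
```

Call:
{"name": "carry_out", "arguments": {
  "moves": [
    {"x": -0.008, "y": 0, "z": 0, "ax": 0, "ay": 0, "az": 0, "fingers": -1},
    {"x": -0.018, "y": 0, "z": 0, "ax": 0, "ay": 0, "az": 0, "fingers": -1},
    {"x": -0.018, "y": 0, "z": 0, "ax": 0, "ay": 0, "az": 0, "fingers": -1},
    {"x": -0.018, "y": 0, "z": 0, "ax": 0, "ay": 0, "az": 0, "fingers": -1},
    {"x": -0.018, "y": 0, "z": 0, "ax": 0, "ay": 0, "az": 0, "fingers": -1},
    {"x": -0.018, "y": 0, "z": 0, "ax": 0, "ay": 0, "az": 0, "fingers": -1}
  ]
}}

```text
time_s: 11.2
ee_pos: [434.1, -106.1, 43.5]
tcp_rot: [0.707, 0.0, 0.707, -0.0]
force: [0.0, -0.4, -5.2]
finger_gap: 0.528
```

```bash
python3 look.py w6.png; python3 - <<'E'
from h import *
for i in range(3):
    vision.capture('wrist'); s=ctrl.read_state(); print(s['force'].round(2),s['ee_pos'].round(1))
E
```

```text
11.2 [-0.24   0.235 -0.509  0.828 -0.     1.332] [ 434.1 -106.1   43.5] [ 0.04 -0.43 -5.17]
[[-0.001  0.001  1.   ]
 [ 0.     1.    -0.001]
 [-1.     0.    -0.001]]
[-0.01 -0.79 -4.47] [ 434.3 -106.2   43.7]
[-0.54  0.47 -4.69] [ 434.3 -106.2   43.7]
[-0.17  0.32 -4.16] [ 434.3 -106.2   43.7]
```

View pics/w6.png

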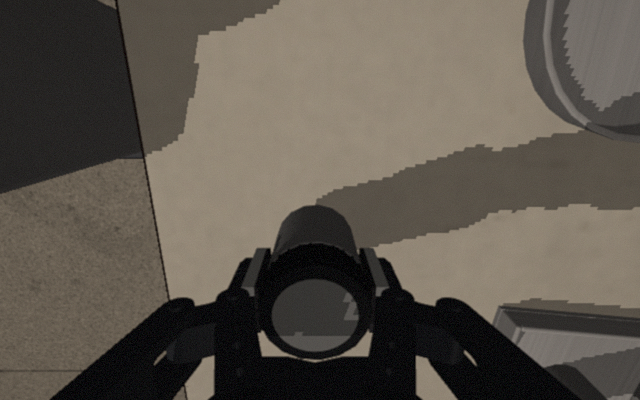

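Call:
{"name": "carry_out", "arguments": {
  "moves": [
    {"x": -0.015, "y": 0, "z": 0, "ax": 0, "ay": 0, "az": 0, "fingers": -1},
    {"x": -0.04, "y": 0.002, "z": 0.003, "ax": 0, "ay": 0, "az": 0, "fingers": -1},
    {"x": -0.065, "y": 0.01, "z": 0.014, "ax": 0, "ay": 0, "az": 0, "fingers": -1},
    {"x": -0.08, "y": 0.025, "z": 0.034, "ax": 0, "ay": 0, "az": 0, "fingers": -1},
    {"x": -0.08, "y": 0.045, "z": 0.061, "ax": 0, "ay": 0, "az": 0, "fingers": -1},
    {"x": -0.08, "y": 0.065, "z": 0.088, "ax": 0, "ay": 0, "az": 0, "fingers": -1},
    {"x": -0.08, "y": 0.085, "z": 0.115, "ax": 0, "ay": 0, "az": 0, "fingers": -1},
    {"x": -0.08, "y": 0.105, "z": 0.142, "ax": 0, "ay": 0, "az": 0, "fingers": -1},
    {"x": -0.08, "y": 0.119, "z": 0.161, "ax": 0, "ay": 0, "az": 0, "fingers": -1},
    {"x": -0.08, "y": 0.126, "z": 0.171, "ax": 0, "ay": 0, "az": 0, "fingers": -1},
    {"x": -0.08, "y": 0.126, "z": 0.171, "ax": 0, "ay": 0, "az": 0, "fingers": -1},
    {"x": -0.08, "y": 0.126, "z": 0.171, "ax": 0, "ay": 0, "az": 0, "fingers": -1},
    {"x": -0.08, "y": 0.126, "z": 0.171, "ax": 0, "ay": 0, "az": 0, "fingers": -1}
  ]
}}

```text
time_s: 12.85
ee_pos: [604.8, 19.1, 123.8]
tcp_rot: [0.707, 0.0, 0.707, -0.001]
force: [-1.4, -0.1, -4.9]
finger_gap: 0.527
```

```bash
python3 look.py w7.png
```

```text
12.85 [ 0.032  0.468  0.051  1.155 -0.     1.604] [604.8  19.1 123.8] [-1.44 -0.12 -4.87]
[[-0.     0.001  1.   ]
 [-0.     1.    -0.001]
 [-1.    -0.    -0.   ]]
round_floor 0.55 316 191 [606.1  22.2   4. ]
```

View pics/w7.png

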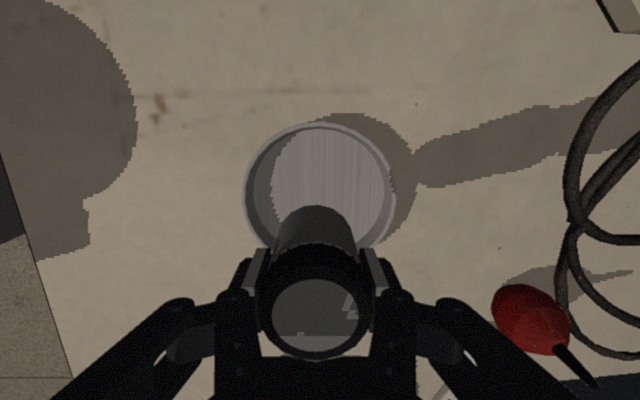

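Call:
{"name": "carry_out", "arguments": {
  "moves": [
    {"x": 0.02, "y": 0.001, "z": 0.001, "ax": 0, "ay": 0, "az": 0, "fingers": -1},
    {"x": 0.045, "y": 0.001, "z": 0.001, "ax": 0, "ay": 0, "az": 0, "fingers": -1},
    {"x": 0.07, "y": 0.001, "z": 0.001, "ax": 0, "ay": 0, "az": 0, "fingers": -1},
    {"x": 0.082, "y": 0.001, "z": 0.001, "ax": 0, "ay": 0, "az": 0, "fingers": -1},
    {"x": 0.088, "y": 0.001, "z": 0.001, "ax": 0, "ay": 0, "az": 0, "fingers": -1},
    {"x": 0.09, "y": 0.001, "z": 0.001, "ax": 0, "ay": 0, "az": 0, "fingers": -1},
    {"x": 0.092, "y": 0.001, "z": 0.001, "ax": 0, "ay": 0, "az": 0, "fingers": -1},
    {"x": 0.092, "y": 0.001, "z": 0.001, "ax": 0, "ay": 0, "az": 0, "fingers": -1},
    {"x": 0.092, "y": 0.001, "z": 0.001, "ax": 0, "ay": 0, "az": 0, "fingers": -1}
  ]
}}

```text
time_s: 13.95
ee_pos: [606.9, 20.7, 32.5]
tcp_rot: [0.707, 0.0, 0.707, -0.0]
force: [0.4, -0.5, -3.3]
finger_gap: 0.525
```

Call:
{"name": "carry_out", "arguments": {
  "moves": [
    {"x": 0.001, "y": 0, "z": 0, "ax": 0, "ay": 0, "az": 0, "fingers": -1},
    {"x": 0.002, "y": 0, "z": 0, "ax": 0, "ay": 0, "az": 0, "fingers": -1},
    {"x": 0.002, "y": 0, "z": 0, "ax": 0, "ay": 0, "az": 0, "fingers": -1},
    {"x": 0.002, "y": 0, "z": 0, "ax": 0, "ay": 0, "az": 0, "fingers": -1}
  ]
}}

```text
time_s: 14.35
ee_pos: [606.9, 20.7, 31.3]
tcp_rot: [0.708, 0.0, 0.707, -0.0]
force: [-6.5, -0.1, 15.6]
finger_gap: 0.525
```

Firm contact on the floor; release and retreat upward.

Call:
{"name": "carry_out", "arguments": {
  "moves": [
    {"x": 0, "y": 0, "z": 0, "ax": 0, "ay": 0, "az": 0, "fingers": 1},
    {"x": 0, "y": 0, "z": 0, "ax": 0, "ay": 0, "az": 0, "fingers": 1},
    {"x": 0, "y": 0, "z": 0, "ax": 0, "ay": 0, "az": 0, "fingers": 1},
    {"x": 0, "y": 0, "z": 0, "ax": 0, "ay": 0, "az": 0, "fingers": 1},
    {"x": 0, "y": 0, "z": 0, "ax": 0, "ay": 0, "az": 0, "fingers": 1},
    {"x": 0, "y": 0, "z": 0, "ax": 0, "ay": 0, "az": 0, "fingers": 1},
    {"x": -0.02, "y": 0, "z": 0, "ax": 0, "ay": 0, "az": 0, "fingers": 1},
    {"x": -0.06, "y": 0, "z": 0, "ax": 0, "ay": 0, "az": 0, "fingers": 1},
    {"x": -0.1, "y": 0, "z": 0, "ax": 0, "ay": 0, "az": 0, "fingers": 1},
    {"x": -0.14, "y": 0, "z": -0.03, "ax": 0, "ay": 0, "az": 0, "fingers": 1},
    {"x": -0.15, "y": 0, "z": -0.07, "ax": 0, "ay": 0, "az": 0, "fingers": 1},
    {"x": -0.15, "y": 0, "z": -0.11, "ax": 0, "ay": 0, "az": 0, "fingers": 1},
    {"x": -0.15, "y": 0, "z": -0.15, "ax": 0, "ay": 0, "az": 0, "fingers": 1},
    {"x": -0.15, "y": 0, "z": -0.15, "ax": 0, "ay": 0, "az": 0, "fingers": 1},
    {"x": -0.15, "y": 0, "z": -0.15, "ax": 0, "ay": 0, "az": 0, "fingers": 1}
  ]
}}

```text
time_s: 15.85
ee_pos: [456.3, 20.8, 180.3]
tcp_rot: [0.708, 0.0, 0.707, -0.0]
force: [0.5, 1.2, -0.2]
finger_gap: 1.0
```

```bash
python3 look.py w8.png; python3 -c "
from h import *
save('scene','s8.png')
for r in vision.pinpoint('scene','case_a_center'): print(r,ray('scene',r['centre'][0]*640,r['centre'][1]*400,39))
print(ctrl.read_state()['force'])"
```

```text
15.85 [ 0.046  0.14  -0.253  1.177  0.     1.617] [456.3  20.8 180.3] [ 0.55  1.23 -0.24]
[[ 0.001  0.001  1.   ]
 [ 0.     1.    -0.001]
 [-1.     0.     0.001]]
{'centre': [0.6477, 0.5642], 'score': 0.9} [ 614.70440379 -246.43172527   39.        ]
[-0.51764852  0.93231928  0.27963075]
```

View pics/s8.png

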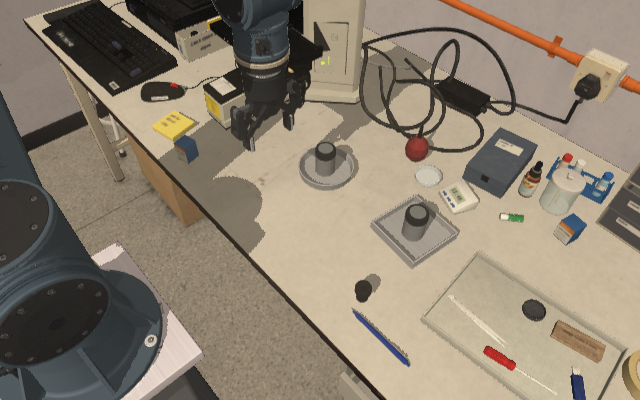

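View pics/w8.png

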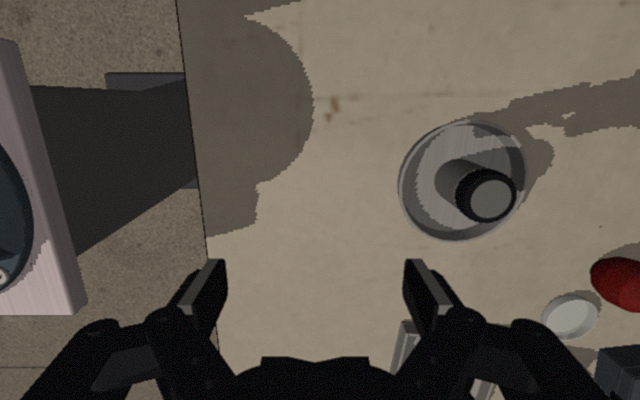

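The scene picture shows both cases upright near the centres of their trays: one in the round tray at about (326,160) and one in the square tray at about (415,222). The gripper is clear of both.

```bash
python3 -c "
from workcell import ctrl
print(ctrl.finish_job())"
```

```text
the job is handed in; nothing more can be done
None
```

Both cases are in their trays, and I handed the job in at about 16 s. No verdict was reported.

- **Empty case:** the left case pulled down with only about 0.9 N when lifted, so it went into the square tray.
- **Full case:** the right case pulled down with about 4.6 N, so it went into the round tray.
- **Setting down:** I lowered each one until the wrist force showed it on the tray floor (8.8 N for the empty case, 15.6 N for the full one). Only then did I open the fingers.

**Last checks:** the scene picture shows both cases upright and close to the tray centres. The gripper was clear, open and about 180 mm up, with only sensor noise on the wrist force.

**Disagreements:** the cameras differed by up to about 13 mm on where the trays are, well inside the 42 mm and 56 mm tolerances. In the last scene picture the detector reported only the square-tray case, so I confirmed the round-tray one by eye in the scene and wrist pictures. The first move call was refused for missing keys, and nothing moved.

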